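Nest the parts pans in their stall with the handles fanned

TASK

First slide the large red-handled pan along the bench, without lifting it, into the blue stall until it is home against the end wall, its handle turned so that the end of the handle is over the red dot. Then set the yellow-handled pan flat inside it and after that the green-handled pan flat inside the yellow one, setting them down rather than dropping them, so that the handles are fanned with each handle's end over the dot of its own colour. Leave the jar, the carton, the bearing block and the steel flange where they are.

Things in the scene. Friction and masses are not known exactly. Their poses are not given: they have to be found in the camera images.
- large: largest of three round open steel pans, red handle grip, 0.6 kg. Outer diameter 120 mm at the rim, 116 mm at the foot; 50 mm high, wall 3 mm, floor 4 mm. Origin: centre of its underside, z up. The level handle runs along its -x, mid-height 64 mm above the underside. Slides when pushed, e.g. by closed fingers inside against its wall.
- medium: middle of three round open steel pans, yellow handle grip, 0.3 kg. Outer diameter 104 mm at the rim, 100 mm at the foot; 46 mm high, wall 3 mm, floor 4 mm. Origin: centre of its underside, z up. The level handle runs along its -x, mid-height 60 mm above the underside. Nested in the large pan it has 5 mm to spare all round and stands 4 mm higher.
- small: smallest of three round open steel pans, green handle grip, 0.25 kg. Outer diameter 88 mm at the rim, 84 mm at the foot; 42 mm high, wall 3 mm, floor 4 mm. Origin: centre of its underside, z up. The level handle runs along its -x, mid-height 56 mm above the underside. Nested in the medium pan it has 5 mm to spare all round and stands 4 mm higher.
- large_tip (a point): end of the large pan's handle, 140 mm from the pan's axis, at mid-height of the handle. The coloured grip is 14 mm wide, 12 mm high and spans 72 to 140 mm from the axis; a 12 mm wide bar and a neck join it to the rim. Nested, all three handles are at one height just above the rims, so no two can share a direction.
- medium_tip (a point): end of the medium pan's handle, 140 mm from the pan's axis, at mid-height of the handle. The coloured grip is 14 mm wide, 12 mm high and spans 72 to 140 mm from the axis; a 12 mm wide bar and a neck join it to the rim. Nested, all three handles are at one height just above the rims, so no two can share a direction.
- small_tip (a point): end of the small pan's handle, 140 mm from the pan's axis, at mid-height of the handle. The coloured grip is 14 mm wide, 12 mm high and spans 72 to 140 mm from the axis; a 12 mm wide bar and a neck join it to the rim. Nested, all three handles are at one height just above the rims, so no two can share a direction.
- stall: fixed blue three-sided stall, walls 20 mm high, 10 mm thick, open on top and on its -x side (roughly to the robot). Origin: on the bench at the large pan's centre when home. In its frame: end wall's inner face x = 60.5 mm, side walls' inner faces y = +-64 mm from x = -20 to 70 mm; mouth flares to y = +-85 mm at x = -50 mm. Handles pass above the walls.
- dot_red: flat red dot, 36 mm across, on the bench, for the large pan's handle end; origin: its centre. The three fixed dots lie 140 mm from the stall's origin, straight out of its mouth (its -x) and 45 degrees either side; which colour is where varies.
- dot_yellow: flat yellow dot, like the red one. For the medium pan's handle end.
- dot_green: flat green dot, like the red one. For the small pan's handle end.
- jar: bystander: white jar with black cap, 56 mm across, 110 mm high, standing beside the stall; origin: centre of its underside
- carton: bystander: small cardboard carton 100 x 70 x 60 mm high (body x, y, z); origin: centre of its underside
- bearing: bystander: dark bearing block 40 x 120 x 68 mm (body x, y, z) behind the stall; origin: centre of its underside
- flange: bystander: round steel flange 90 mm across, 35 mm high, beyond the starting places of the smaller pans, on the robot's right; origin: centre of its underside

How it is judged:
By the outcome, as a careful person would: the job done as asked, in the order asked, and still so for the second after the job is handed in, with the robot touching nothing.
It also fails if it takes over 72 s, if anything falls off the work surface, if the arm or the gripper's body presses on something with over 40 N, if the wrist force passes 120 N, or if a joint passes its speed limit or range.

ROBOT

A 7-joint arm with a two-finger parallel gripper is mounted at the origin on the work surface. World frame = base frame: x ahead of the robot, y to its left, z up, the work surface at z = 0. Lengths are in m, angles in degrees, forces in N, time in s.
With the tool pointing down it reaches from about 0.425 to 1.025 m from the base axis. Payload 9.4 kg.
Tool frame: the origin (TCP) lies midway between the tips of the shut fingers; the grasp point (between the pads) lies 19 mm behind it (bot.hold_point_z is the y of the grasp point in the tool frame, in m); y points along the fingers, z is the direction in which the jaws open and shut, and the axes are right-handed (so a half turn about y gives the same grasp; the last joint's range is limited). The gripper opens to 85 mm and grips with 20 to 120 N. Pads are 22 mm wide; open, the fingers measure 114 mm over their backs; the gripper's body (76 mm by 85 mm) begins 54 mm behind the grasp point. The pads swing forward as they close: fully open they stand 13 mm farther back than shut.
Start: joints at [63.845, 34.337, -0.143, 91.639, 0.103, 54.024, -4.572], TCP at [0.269, -0.673, 0.231] pointing down, gripper open.
Joint ranges: [-147.43, 147.43], [-19.82, 112.94], [-74.19, 73.91], [6.32, 146.72], [-59.91, 239.91], [6.04, 106.73], [-150.56, 150.56]. Speed limits (degrees/s): [127.2, 127.2, 172.46, 172.46, 180, 180, 180].

INTERFACE

Orientations are given as a 3x3 rotation matrix whose columns are the frame's x, y, z axes.
In Python, from bench import sensors, cams, bot gives the robot as it stands.
- The arm moves only by the tool drive_tool, never from a script. Its argument "targets" is a list of rows, each a list of 2 entries, a list of its own where there are three numbers: the shift along the tool's x, y, z in m, then the turn, a rotation vector about the tool's x, y, z in degrees. In form: [[[x, y, z], [wx, wy, wz]], ...]. A call has 1 to 12 rows; each row is the pose to reach, as a shift and turn from the pose commanded when the call began, along the tool's axes at that moment; what a row does not reach only later rows make up. A row lasts 1/8 s, in which the tool goes at most 62.5 mm and 10.7 degrees, less where a joint would pass 70% of its speed; a pose out of reach is approached as far as the arm can. A call with a gripper value outside its range is refused whole. "jaw" is the opening in per cent of the stroke, from 0 (shut) to 100 (fully open), set as the call begins (left out, the last holds). The fingers move at their own pace and stop on an object; the grip force is fixed at half the most. Time passes only in rows, so rows that repeat a pose let the fingers close. It gives the time, the measured TCP pose, the force and the opening at its end, in the units of the state.
- sensors.observe(): the state, without advancing time (a new reading comes with each control period).
- cams.snapshot(name): name is "scene" or "top"; returns the picture (480x640x3 uint8, red, green, blue); there is no depth.
- cams.camera_info(name): a dict with "fx", "fy", "cx", "cy" (pixels), "distortion" ([k1, k2, p1, p2, k3] as OpenCV has them; the pictures are not rectified), "rvec" (rotation vector, rad) and "tvec" (3), from world to camera coordinates, as OpenCV has them. Camera axes: x right, y down, z forward; pixel columns grow to the right and rows downward; lengths in m; the calibration is good to about 2 mm. A picture is of the moment at which its call begins. camera_info takes no time and is no camera call.
- bot.sign_off(): hands the job in, once; it reports no verdict.
Trained networks look in the newest picture that a camera, given by its name, has taken for a name from the list of things; names that differ only in an ending like _2 or _b are one class to them, and where a whole thing is asked for, a point or a joint stands for the part that bears it (a point fixed in the world has none). Each returns a list of dicts, best first, with "score" (0 to 1); they miss things now and then, are a little off and sometimes report something else, mostly with a low value. They report only what shows in the picture. A call takes as long as a camera call.
- cams.boxes_of(camera, target): "xy" ([column, row] in pixels, amid what is visible of it).
- cams.trace(camera, target): "mask" (480x640 bool, what is visible of it) and "xy" ([column, row] in pixels, amid what is visible of it).
- cams.tip_of(camera, target): "xy" ([column, row] in pixels: a listed point, or the origin of a listed thing).
The state is a dict: "time": time; "joints": joint angles; "qvel": joint speeds; "tau": joint torques, N m; "eef_pos": TCP position; "eef_rot": TCP orientation; "contact_force": force on the tool from outside, world axes, zero at the start; "moment": the same for the moment, N m; "gripper_width": opening from 0.0 (shut) to 1.0 (fully open).
Only numpy, scipy, OpenCV 4.12 (cv2) and the standard library are available. Lean on these libraries where they do the work, as an engineer would, in place of code of your own. Each camera call takes 0.05 s, during which the arm holds its last target. There are 200 camera calls.

## Working session

There is one attempt and no reset: what is moved stays moved. The work goes in short steps, Python scripts to look and compute and a tool call to move; the robot and the scene stay as the last step left them, time stands still between calls to the robot, and variables do not carry over. Pictures are saved under pics/ and viewed, about 8 in all and at most 12, crops included, and the job is handed in when it is done.

Besides the shell and the picture viewer there is one more tool, called after "Call:" by a JSON object that holds its "api" and its "payload", one argument or row to a line. drive_tool: Moves the arm, as the interface text tells. Its arguments: {"type":"object","properties":{"targets":{"type":"array","items":{"type":"array"}},"jaw":{"type":"number"}},"required":["targets"]}

```bash
ls; mkdir -p pics
cat > h.py <<'E'
import numpy as np, cv2
from bench import sensors, cams, bot
def ray(cam, px, z):
    i=cams.camera_info(cam)
    K=np.array([[i['fx'],0,i['cx']],[0,i['fy'],i['cy']],[0,0,1]])
    p=cv2.undistortPoints(np.array([[px]],float),K,np.array(i['distortion'],float))[0,0]
    R=cv2.Rodrigues(np.array(i['rvec'],float))[0]; t=np.array(i['tvec'],float).ravel()
    d=R.T@np.array([p[0],p[1],1]); o=-R.T@t
    return o+d*(z-o[2])/d[2]
def snap(cam,fn=None):
    im=cams.snapshot(cam)
    if fn: cv2.imwrite('pics/'+fn,im[:,:,::-1])
    return im
E
python3 - <<'E'
from h import *
np.set_printoptions(precision=4,suppress=True)
s=sensors.observe(); print(s['time'],s['eef_pos'],s['eef_rot'],bot.hold_point_z)
Z=dict(large=0,medium=0,small=0,large_tip=.064,medium_tip=.060,small_tip=.056,stall=0,dot_red=0,dot_yellow=0,dot_green=0,jar=0,carton=0,bearing=0,flange=0)
ims=[snap(c,c+'0.png') for c in('top','scene')]
for c in('top','scene'):
    R=cv2.Rodrigues(np.array(cams.camera_info(c)['rvec']))[0]
    print(c,-R.T@np.array(cams.camera_info(c)['tvec']))
    for n,z in Z.items():
        r=cams.tip_of(c,n)
        for q in r[:2]: print(n,round(q['score'],2),np.round(q['xy'],1),ray(c,q['xy'],z))
cv2.imwrite('pics/both.png',cv2.resize(np.vstack([i[:,:,::-1] for i in ims]),None,fx=.62,fy=.62))
E
```

```text
pics
0.0 [ 0.2686 -0.6729  0.2304] [[-0.9287 -0.0007  0.3707]
 [-0.3707  0.0014 -0.9287]
 [ 0.0002 -1.     -0.0016]] -0.0187
top [ 0.4712 -0.0657  1.1588]
large 0.72 [160.5 265.4] [0.4998 0.2986 0.    ]
large 0.32 [297.  140.8] [ 0.7717 -0.0052  0.    ]
medium 0.86 [459.8 289.2] [ 0.4351 -0.3555  0.    ]
small 0.74 [425.5 340.4] [ 0.3263 -0.2768  0.    ]
large_tip 0.69 [100.3 312.2] [0.4042 0.4027 0.064 ]
large_tip 0.25 [420.1 205. ] [ 0.6135 -0.2635  0.064 ]
medium_tip 0.74 [425.5 338.8] [ 0.337 -0.266  0.06 ]
stall 0.5 [156.2 179.1] [0.6917 0.3093 0.    ]
dot_red 0.73 [460.6 286.1] [ 0.4418 -0.3575  0.    ]
dot_red 0.51 [343.1 250.4] [ 0.5249 -0.1027  0.    ]
dot_yellow 0.78 [299.6 273.1] [ 0.4771 -0.0065  0.    ]
dot_green 0.72 [346.4 252.7] [ 0.5197 -0.1098  0.    ]
dot_green 0.58 [250.3 254.3] [0.5203 0.1011 0.    ]
jar 0.77 [214.3 181.2] [0.6842 0.1798 0.    ]
carton 0.57 [155.  179.4] [0.691 0.312 0.   ]
carton 0.56 [295.6 271.4] [0.4809 0.0022 0.    ]
bearing 0.85 [298.4 144. ] [ 0.7644 -0.0083  0.    ]
bearing 0.37 [ 98.6 311.7] [0.4014 0.4338 0.    ]
flange 0.7 [489.5 210.5
[... 346 characters left out ...]
[0.3864 0.419  0.064 ]
medium_tip 0.74 [205.3 235.7] [ 0.3247 -0.2582  0.06  ]
small_tip 0.96 [275.7 258.8] [ 0.5187 -0.1704  0.056 ]
stall 0.98 [345.1 266.4] [ 0.616  -0.0117  0.    ]
stall 0.32 [296.5 261.4] [ 0.5145 -0.0971  0.    ]
dot_red 0.67 [295.9 265. ] [ 0.5244 -0.1077  0.    ]
dot_red 0.41 [312.1 240.4] [ 0.4764 -0.0055 -0.    ]
dot_yellow 0.42 [311.  240.6] [ 0.475  -0.0085  0.    ]
dot_green 0.64 [342.5 232.6] [ 0.5085  0.0853 -0.    ]
jar 0.95 [413.3 245.8] [0.6842 0.1957 0.    ]
carton 0.8 [435.8 232.3] [0.6898 0.2954 0.    ]
bearing 0.79 [387.4 295.2] [ 0.7628 -0.0069  0.    ]
bearing 0.46 [345.5 234.6] [0.5209 0.0853 0.    ]
flange 0.7 [211.7 346.2] [ 0.6045 -0.4288  0.    ]
```

View pics/top0.png

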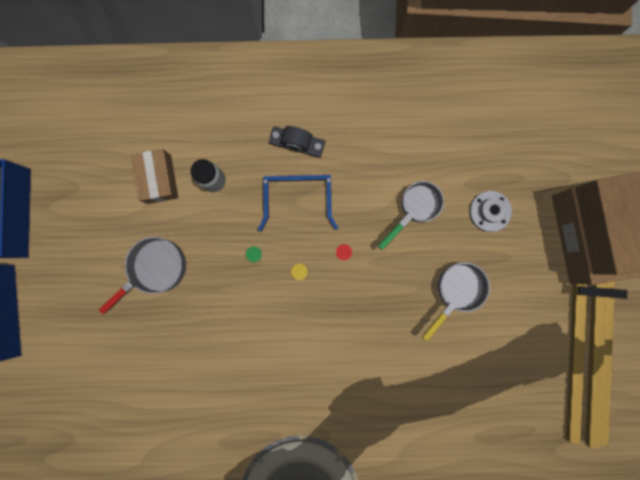

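View pics/scene0.png

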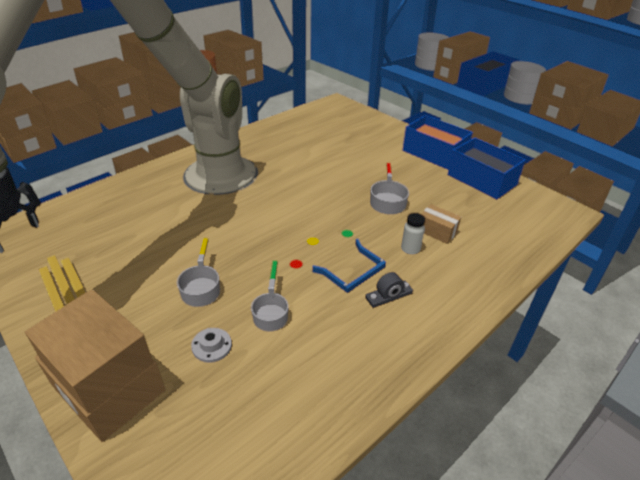

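The top view shows dots green (254,254), yellow (299,271) and red (344,252). The large pan is at (156,265), medium at (463,287) and small at (422,201). The stall opens toward the robot. Next I'll fit the poses precisely.

```bash
cat >> h.py <<'E'
from scipy.optimize import minimize
np.set_printoptions(precision=4,suppress=True)
DIM=dict(large=(60,58,50,64),medium=(52,50,46,60),small=(44,42,42,56))
def proj(cam,P):
    i=cams.camera_info(cam)
    K=np.array([[i['fx'],0,i['cx']],[0,i['fy'],i['cy']],[0,0,1]])
    return cv2.projectPoints(np.array(P,float),np.array(i['rvec'],float),np.array(i['tvec'],float),K,np.array(i['distortion'],float))[0][:,0]
A=np.linspace(0,2*np.pi,60)
def fillhull(m,p): cv2.fillConvexPoly(m,np.round(cv2.convexHull(p.astype(np.float32))*16).astype(int),1,lineType=cv2.LINE_8,shift=4)
S=3  # supersample
def sil(cam,n,x,y,th,z0=0):
    r,f,h,hz=[v/1000 for v in DIM[n]]
    u=np.array([np.cos(th),np.sin(th)]); w=np.array([-u[1],u[0]])  # th: handle direction
    m=np.zeros((480*S,640*S),np.uint8)
    P=[[x+r*np.cos(a),y+r*np.sin(a),z0+h] for a in A]+[[x+f*np.cos(a),y+f*np.sin(a),z0] for a in A]
    fillhull(m,proj(cam,P)*S+(S-1)/2)
    for l0,l1,hw,hh in((.072,.140,.007,.006),(r-.003,.072,.006,.004)):
        P=[[x+l*u[0]+s*hw*w[0],y+l*u[1]+s*hw*w[1],z0+hz+t*hh] for l in(l0,l1) for s in(-1,1) for t in(-1,1)]
        fillhull(m,proj(cam,P)*S+(S-1)/2)
    return cv2.resize(m.astype(np.float32),(640,480),interpolation=cv2.INTER_AREA)
def fit(n,masks,g,z0=0):
    def c(v):
        e=0
        for cam,m in masks.items():
            s=sil(cam,n,v[0],v[1],v[2]*10,z0); e+=np.abs(s-m).sum()/m.sum()
        return e
    r=minimize(c,[g[0],g[1],g[2]/10],method='Nelder-Mead',options=dict(initial_simplex=np.array([[g[0],g[1],g[2]/10]]*4)+np.vstack([np.zeros(3),np.diag([.01,.01,.015])]),xatol=1e-4,fatol=1e-4))
    return r.x*[1,1,10],r.fun
def colmask(im,c):
    h,s,v=cv2.split(cv2.cvtColor(im,cv2.COLOR_RGB2HSV)); h=h.astype(int)
    d=dict(red=0,yellow=26,green=65)[c]; dh=np.abs((h-d+90)%180-90)
    return ((dh<(5 if c!='green' else 20))&(s>170)&(v>70)).astype(np.uint8)
E
python3 - <<'E'
from h import *
ims={c:cv2.imread(f'pics/{c}0.png')[:,:,::-1].copy() for c in('top','scene')}
guess=dict(large=(.505,.30,np.radians(133)),medium=(.435,-.355,np.radians(137)),small=(.616,-.264,np.radians(137)))
apx=dict(green=(.520,.095),yellow=(.477,-.006),red=(.524,-.107))
D={}
for c,g in apx.items():
    for cam in ims:
        m=colmask(ims[cam],c); k,l,st,ce=cv2.connectedComponentsWithStats(m)
        q=proj(cam,[[*g,0]])[0]
        j=1+np.argmin([np.hypot(*(ce[j]-q))+ (99 if st[j,4]<15 else 0) for j in range(1,k)])
        p=ray(cam,ce[j],0); print(c,cam,st[j,4],ce[j],p); D.setdefault(c,[]).append(p[:2])
# stall fit: dots at 140mm, straight and +-45
d={c:np.mean(v,0) for c,v in D.items()}
B={'red':225,'yellow':180,'green':135}
def e(v): return sum(((v[:2]+.14*np.array([np.cos(v[2]+np.radians(b)),np.sin(v[2]+np.radians(b))])-d[c])**2).sum() for c,b in B.items())*1e4
r=minimize(e,[.616,-.007,0],method='Nelder-Mead',options=dict(xatol=1e-6,fatol=1e-8)); print('stall',r.x[:2],np.degrees(r.x[2]),r.fun)
for n,g in guess.items():
    M={}
    for cam in ims:
        t=cams.trace(cam,n)
        for q in t[:1]: print(n,cam,q['score'],q['xy'],q['mask'].sum()); M[cam]=q['mask'].astype(float)
    for mm in (M,{'top':M.get('top')},{'scene':M.get('scene')}):
        if any(v is None for v in mm.values()): continue
        x,f=fit(n,mm,g); print(n,list(mm),x[:2],np.degrees(x[2]),f)
print(sensors.observe()['time'])
E
```

```text
Traceback (most recent call last):
ValueError: attempt to get argmin of an empty sequence
```

```bash
cat > fit0.py <<'E'
from h import *
ims={c:cv2.imread(f'pics/{c}0.png')[:,:,::-1].copy() for c in('top','scene')}
hsv=cv2.cvtColor(ims['top'],cv2.COLOR_RGB2HSV)
for p in((254,254),(299,271),(344,252),(105,308),(430,333),(385,243),(320,240)): print(p,hsv[p[1],p[0]])
guess=dict(large=(.505,.30,np.radians(133)),medium=(.435,-.355,np.radians(137)),small=(.616,-.264,np.radians(137)))
apx=dict(green=(.520,.095),yellow=(.477,-.006),red=(.524,-.107))
D={}
for c,g in apx.items():
    for cam in ims:
        # local blob: pixels near the guess unlike the wood (chroma distance weight)
        q=proj(cam,[[*g,0]])[0].round().astype(int); R=14
        lab=cv2.cvtColor(ims[cam],cv2.COLOR_RGB2LAB)[q[1]-R:q[1]+R+1,q[0]-R:q[0]+R+1].astype(float)
        ring=np.concatenate([lab[0],lab[-1],lab[:,0],lab[:,-1]]); w=np.linalg.norm((lab-np.median(ring,0))[...,1:],axis=2)
        w=np.clip((w/np.percentile(w,98)),0,1); k,l,st,ce=cv2.connectedComponentsWithStats((w>.3).astype(np.uint8))
        j=1+np.argmax(st[1:,4]); ww=w*(l==j); yy,xx=np.mgrid[-R:R+1,-R:R+1]
        px=q+np.array([(ww*xx).sum(),(ww*yy).sum()])/ww.sum()
        p=ray(cam,px,0); print(c,cam,st[j,4],px,p); D.setdefault(c,[]).append(p[:2])
d={c:np.mean(v,0) for c,v in D.items()}
B={'red':225,'yellow':180,'green':135}
def e(v): return sum(((v[:2]+.14*np.array([np.cos(v[2]+np.radians(b)),np.sin(v[2]+np.radians(b))])-d[c])**2).sum() for c,b in B.items())*1e4
r=minimize(e,[.616,-.007,0],method='Nelder-Mead',options=dict(xatol=1e-6,fatol=1e-8)); print('stall',r.x[:2],np.degrees(r.x[2]),r.fun)
snap('top');snap('scene')
for n,g in guess.items():
    M={}
    for cam in ims:
        t=cams.trace(cam,n)
        for q in t[:1]: print(n,cam,q['score'],q['xy'],q['mask'].sum()); M[cam]=q['mask'].astype(float)
    for mm in (M,{'top':M.get('top')},{'scene':M.get('scene')}):
        if any(v is None for v in mm.values()): continue
        x,f=fit(n,mm,g); print(n,list(mm),x[:2],np.degrees(x[2]),f)
print(sensors.observe()['time'])
E
python3 fit0.py
```

```text
(254, 254) [ 68 149 132]
(299, 271) [ 24 167 186]
(344, 252) [  0 182 181]
(105, 308) [  1 196 160]
(430, 333) [ 24 166 183]
(385, 243) [ 68 140 142]
(320, 240) [ 18 101 146]
green top 227 [253.2744 253.8008] [0.5213 0.0946 0.    ]
green scene 74 [346.857  233.1089] [0.5186 0.0932 0.    ]
yellow top 237 [298.8206 271.4777] [ 0.4806 -0.0048  0.    ]
yellow scene 91 [312.3308 240.7098] [ 0.4778 -0.006   0.    ]
red top 228 [343.5882 251.7861] [ 0.5218 -0.1037  0.    ]
red scene 103 [295.6958 263.6179] [ 0.5198 -0.1045 -0.    ]
stall [ 0.6193 -0.0047] 0.2600979918996704 0.00016963949060169853
large scene 0.85 [389.8, 194.7] 1233
large ['scene'] [0.4954 0.3012] 132.4315424110764 0.05704244355529861
large ['scene'] [0.4954 0.3012] 132.4315424110764 0.05704244355529861
medium top 0.95 [459.9, 293.5] 2358
medium scene 0.75 [199.2, 284.8] 1668
medium ['top', 'scene'] [ 0.4413 -0.3559] 138.52909161572808 0.11082618237012748
medium ['top'] [ 0.4409 -0.3551] 138.2586764578945 0.04358684427031427
medium ['scene'] [ 0.4417 -0.357 ] 138.73377547559818 0.052291499942148045
small top 0.74 [419.8, 206.5] 1652
small scene 0.81 [274.2, 308.3] 1330
small ['top', 'scene'] [ 0.6243 -0.2746] 135.3267323358859 0.16637073020873647
small ['top'] [ 0.6252 -0.2744] 135.43966340941608 0.052461663274586054
small ['scene'] [ 0.6227 -0.2744] 135.87428675903067 0.09030910686666804
1.9
```

```bash
cat > plan.py <<'E'
# usage: plan.py x,y,z,phi ...  world TCP waypoints (m, deg) -> shift/turn from the present pose in tool axes
import sys; from h import *
from scipy.spatial.transform import Rotation as Ro
s=sensors.observe(); p=np.array(s['eef_pos']); R=np.array(s['eef_rot'])
x=R[:,0]; print('t',s['time'],'tcp',p,'phi',np.degrees(np.arctan2(x[1],x[0]))%360,'F',np.array(s['contact_force']),'M',np.array(s['moment']),'w',s['gripper_width'],'q',np.round(s['joints'],0))
for a in sys.argv[1:]:
    X,Y,Z,f=map(float,a.split(','))[:4] if 0 else [float(v) for v in a.split(',')]
    f=np.radians(f); T=np.array([[np.cos(f),0,-np.sin(f)],[np.sin(f),0,np.cos(f)],[0,-1,0]])
    print(a,'->',np.round(R.T@(np.array([X,Y,Z])-p),4).tolist(),np.round(Ro.from_matrix(R.T@T).as_rotvec(degrees=True),1).tolist())
E
python3 plan.py .5,-.45,.23,240 .58,0,.23,280 .436,.367,.2,312.4
```

```text
t 1.9 tcp [ 0.2688 -0.6733  0.2313] phi 201.76225539791122 F [ 0.6346 -1.1436  0.619 ] M [-0.0123 -0.0069 -0.0221] w 0.9969182985402276 q [64. 34. -0. 92.  0. 54. -5.]
.5,-.45,.23,240 -> [-0.2975, 0.0013, -0.1217] [0.0, -38.2, 0.0]
.58,0,.23,280 -> [-0.5387, 0.0013, -0.51] [0.0, -78.2, 0.0]
.436,.367,.2,312.4 -> [-0.541, 0.0313, -0.9042] [0.0, -110.6, -0.0]
```

Call:
{"api": "drive_tool", "payload": {
  "targets": [
    [[-0.2975, 0.001, -0.1217], [0, -38.2, 0]],
    [[-0.2975, 0.001, -0.1217], [0, -38.2, 0]],
    [[-0.2975, 0.001, -0.1217], [0, -38.2, 0]],
    [[-0.2975, 0.001, -0.1217], [0, -38.2, 0]],
    [[-0.2975, 0.001, -0.1217], [0, -38.2, 0]],
    [[-0.539, 0.001, -0.51], [0, -78, 0]],
    [[-0.539, 0.001, -0.51], [0, -78, 0]],
    [[-0.539, 0.001, -0.51], [0, -78, 0]],
    [[-0.539, 0.001, -0.51], [0, -78, 0]],
    [[-0.539, 0.001, -0.51], [0, -78, 0]],
    [[-0.539, 0.001, -0.51], [0, -78, 0]],
    [[-0.539, 0.001, -0.51], [0, -78, 0]]
  ],
  "jaw": 60
}}

```text
time: 3.4
eef_pos: [0.5756, -0.0246, 0.2305]
eef_rot: [[0.169, 0.001, 0.986], [-0.986, -0.0, 0.169], [0.0, -1.0, 0.001]]
contact_force: [0.6, -0.0, 0.3]
gripper_width: 0.599
```

```bash
python3 plan.py .58,0,.23,285  .436,.367,.15,312.4 .436,.367,.045,312.4
```

```text
t 3.4 tcp [ 0.5756 -0.0246  0.2305] phi 279.7341540966398 F [ 0.5975 -0.0399  0.3418] M [-0.0376 -0.0134  0.0107] w 0.5985993321836213 q [ 14.  26. -24. 111.  14.  47.  -8.]
.58,0,.23,285 -> [-0.0235, 0.0005, 0.0085] [-0.0, -5.3, 0.0]
.436,.367,.15,312.4 -> [-0.4096, 0.0804, -0.0714] [-0.0, -32.7, 0.0]
.436,.367,.045,312.4 -> [-0.4096, 0.1854, -0.0715] [-0.0, -32.7, 0.0]
```

Call:
{"api": "drive_tool", "payload": {
  "targets": [
    [[-0.4096, 0.08, -0.0715], [0, -32.7, 0]],
    [[-0.4096, 0.08, -0.0715], [0, -32.7, 0]],
    [[-0.4096, 0.08, -0.0715], [0, -32.7, 0]],
    [[-0.4096, 0.08, -0.0715], [0, -32.7, 0]],
    [[-0.4096, 0.08, -0.0715], [0, -32.7, 0]],
    [[-0.4096, 0.08, -0.0715], [0, -32.7, 0]],
    [[-0.4096, 0.08, -0.0715], [0, -32.7, 0]],
    [[-0.4096, 0.08, -0.0715], [0, -32.7, 0]],
    [[-0.4096, 0.08, -0.0715], [0, -32.7, 0]]
  ]
}}

```text
time: 4.53
eef_pos: [0.4355, 0.3646, 0.1502]
eef_rot: [[0.675, 0.0, 0.738], [-0.738, -0.001, 0.675], [0.001, -1.0, -0.001]]
contact_force: [0.3, -0.7, 0.5]
gripper_width: 0.6
```

```bash
python3 - <<'E'
from h import *
a=snap('top','t1.png'); b=snap('scene','s1.png')
def crop(im,cam):
    q=proj(cam,[[.46,.34,.06]])[0].astype(int); return cv2.resize(im[max(0,q[1]-75):q[1]+75,max(0,q[0]-100):q[0]+100][:,:,::-1],(400,300),interpolation=cv2.INTER_CUBIC)
cv2.imwrite('pics/c1.png',np.hstack([crop(a,'top'),crop(b,'scene')]))
for c in('top','scene'):
    for n,z in(('large_tip',.064),('large',0)):
        for q in cams.tip_of(c,n)[:1]: print(c,n,round(q['score'],2),ray(c,q['xy'],z))
E
python3 plan.py .436,.367,.045,312.4
```

```text
top large_tip 0.68 [0.4074 0.4015 0.064 ]
scene large_tip 0.84 [0.4024 0.3975 0.064 ]
scene large 0.72 [ 0.5035  0.3007 -0.    ]
t 4.825 tcp [0.436  0.3641 0.1505] phi 312.356899904013 F [-0.0288  0.0594 -0.1293] M [-0.0298 -0.0369  0.0476] w 0.599014815656859 q [-25.  32. -29. 115.  25.  38. -28.]
.436,.367,.045,312.4 -> [-0.0022, 0.1055, 0.0019] [-0.0, -0.0, 0.0]
```

View pics/c1.png

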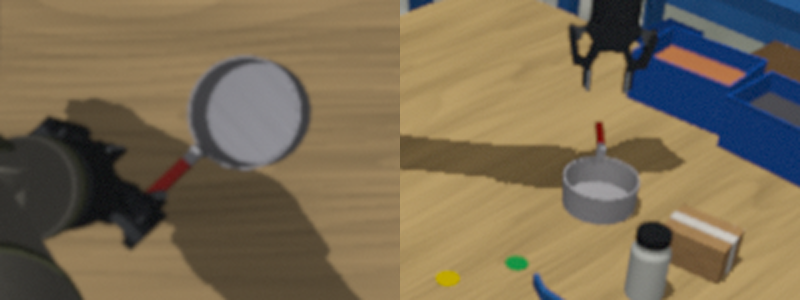

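The jaws straddle the red handle: jaws near (145,205) in the left crop, handle from (190,155) to (150,190). Descending.

Call:
{"api": "drive_tool", "payload": {
  "targets": [
    [[-0.002, 0.06, 0.002], [0, 0, 0]],
    [[-0.002, 0.095, 0.002], [0, 0, 0]],
    [[-0.002, 0.1055, 0.002], [0, 0, 0]],
    [[-0.002, 0.1055, 0.002], [0, 0, 0]]
  ]
}}

```text
time: 5.32
eef_pos: [0.4355, 0.3679, 0.0449]
eef_rot: [[0.675, -0.0, 0.738], [-0.738, -0.0, 0.675], [0.0, -1.0, -0.0]]
contact_force: [0.2, -0.0, 0.7]
gripper_width: 0.601
```

Call:
{"api": "drive_tool", "payload": {
  "targets": [
    [[0, 0, 0], [0, 0, 0]],
    [[0, 0, 0], [0, 0, 0]],
    [[0, 0, 0], [0, 0, 0]],
    [[0, 0, 0], [0, 0, 0]],
    [[0, 0, 0], [0, 0, 0]]
  ],
  "jaw": 0
}}

```text
time: 5.95
eef_pos: [0.4359, 0.3684, 0.046]
eef_rot: [[0.675, 0.001, 0.738], [-0.738, 0.001, 0.675], [0.0, -1.0, 0.002]]
contact_force: [-1.2, -0.5, 7.5]
gripper_width: 0.148
```

```bash
python3 plan.py
```

```text
t 5.95 tcp [0.4359 0.3684 0.046 ] phi 312.43775923539084 F [-1.1707 -0.5137  7.5272] M [-0.2359  0.2557 -0.1532] w 0.14786976753061906 q [-31.  41. -22. 119.  33.  26. -36.]
```

```bash
cat > pan.py <<'E'
# pan centre waypoints x,y,handle_deg -> TCP, given r (tcp to pan axis) ; prints for z
import sys,subprocess; from math import *
r=float(sys.argv[1]); z=sys.argv[2]; o=[]
for a in sys.argv[3:]:
    x,y,h=[float(v) for v in a.split(',')]; o.append(f"{x+r*cos(radians(h)):.4f},{y+r*sin(radians(h)):.4f},{z},{h+180}")
subprocess.run(['python3','plan.py']+o)
E
python3 pan.py .0925 .046 .4955,.245,132.4 .495,.19,132.4 .495,.06,132.4 .535,-.005,132.4
```

```text
t 5.95 tcp [0.4359 0.3684 0.046 ] phi 312.43775923539084 F [-1.1707 -0.5137  7.5272] M [-0.2359  0.2557 -0.1532] w 0.14786976753061906 q [-31.  41. -22. 119.  33.  26. -36.]
0.4331,0.3133,.046,312.4 -> [0.0388, -0.0001, -0.0392] [-0.1, 0.0, 0.0]
0.4326,0.2583,.046,312.4 -> [0.079, -0.0001, -0.0767] [-0.1, 0.0, 0.0]
0.4326,0.1283,.046,312.4 -> [0.175, -0.0003, -0.1644] [-0.1, 0.0, 0.0]
0.4726,0.0633,.046,312.4 -> [0.2499, -0.0003, -0.1788] [-0.1, 0.0, 0.0]
```

Call:
{"api": "drive_tool", "payload": {
  "targets": [
    [[0.01, 0, -0.01], [0, 0, 0]],
    [[0.026, 0, -0.026], [0, 0, 0]],
    [[0.046, 0, -0.046], [0, 0, 0]],
    [[0.068, 0, -0.067], [0, 0, 0]],
    [[0.09, 0, -0.087], [0, 0, 0]],
    [[0.113, 0, -0.108], [0, 0, 0]],
    [[0.135, 0, -0.128], [0, 0, 0]],
    [[0.158, 0, -0.149], [0, 0, 0]],
    [[0.175, 0, -0.164], [0, 0, 0]],
    [[0.2, 0, -0.169], [0, 0, 0]],
    [[0.226, 0, -0.174], [0, 0, 0]],
    [[0.25, 0, -0.179], [0, 0, 0]]
  ]
}}

```text
time: 7.45
eef_pos: [0.4727, 0.0647, 0.0461]
eef_rot: [[0.677, 0.003, 0.736], [-0.736, 0.004, 0.677], [-0.001, -1.0, 0.004]]
contact_force: [-4.4, 8.1, 11.9]
gripper_width: 0.149
```

```bash
cat > look.py <<'E'
import sys; from h import *
n,z0,k=sys.argv[1],float(sys.argv[2]),sys.argv[3]; g=[float(v) for v in sys.argv[4:7]]; g[2]=np.radians(g[2])
M={}
for cam in('top','scene'):
    snap(cam,f'{cam}_{k}.png')
    for q in cams.tip_of(cam,n+'_tip')[:1]: print(cam,'tip',round(q['score'],2),ray(cam,q['xy'],z0+DIM[n][3]/1000))
    for q in cams.tip_of(cam,n)[:1]: print(cam,'org',round(q['score'],2),ray(cam,q['xy'],z0))
    t=cams.trace(cam,n)
    if t and t[0]['score']>.4:
        m=t[0]['mask']; ys,xs=np.where(m)
        M[cam]=m
        # circle of the rim by fitting mask outline without handle: hull fit by fixed heading
def rimfit(n,cam,m,g,z0):
    # compare only pixels near the pan body (gripper hides the handle)
    q=proj(cam,[[g[0],g[1],z0+.025]])[0]; yy,xx=np.mgrid[:480,:640]
    r,f,h,hz=[v/1000 for v in DIM[n]]
    def c(v):
        s=np.zeros((480*S,640*S),np.uint8)
        P=[[v[0]+r*np.cos(a),v[1]+r*np.sin(a),z0+h] for a in A]+[[v[0]+f*np.cos(a),v[1]+f*np.sin(a),z0] for a in A]
        fillhull(s,proj(cam,P)*S+(S-1)/2); s=cv2.resize(s.astype(np.float32),(640,480),interpolation=cv2.INTER_AREA)
        d=(xx-q[0])**2+(yy-q[1])**2<45**2
        return np.abs(s-m)[d].sum()/m.sum()
    return minimize(c,g[:2],method='Nelder-Mead',options=dict(initial_simplex=[[g[0],g[1]],[g[0]+.01,g[1]],[g[0],g[1]+.01]],xatol=1e-4,fatol=1e-4))
for cam,m in M.items():
    r=rimfit(n,cam,m.astype(float),g,z0); print(cam,'body',r.x,round(r.fun,3),m.sum())
E
python3 look.py large 0 a .535 -.005 132.4; python3 plan.py
```

```text
top org 0.87 [ 0.5414 -0.0013  0.    ]
scene tip 0.71 [0.4391 0.1023 0.064 ]
scene org 0.62 [ 0.5334 -0.0019  0.    ]
top body [ 0.5377 -0.0037] 0.048 2519
scene body [ 0.5362 -0.008 ] 0.094 1670
t 7.85 tcp [0.4735 0.0621 0.0454] phi 312.4212949399193 F [ 4.9612 -3.5535  5.0818] M [-0.9524 -1.2135  0.0867] w 0.15111229902915815 q [ -0.  37. -20. 131.  43.  18. -16.]
```

```bash
python3 pan.py .0925 .0454 $(python3 -c "
for i in range(1,12): print(f'{.536+.001*i:.4f},-.005,{132.4+92.9*i/11:.1f}',end=' ')")
```

```text
t 7.85 tcp [0.4735 0.0621 0.0454] phi 312.4212949399193 F [ 4.9612 -3.5535  5.0818] M [-0.9524 -1.2135  0.0867] w 0.15111229902915815 q [ -0.  37. -20. 131.  43.  18. -16.]
0.4653,0.0535,.0454,320.8 -> [0.0009, 0.0, -0.0118] [-0.1, -8.4, 0.1]
0.4585,0.0422,.0454,329.3 -> [0.0046, -0.0, -0.0245] [-0.0, -16.9, 0.1]
0.4534,0.0301,.0454,337.7 -> [0.0101, -0.0, -0.0364] [-0.0, -25.3, 0.1]
0.4502,0.0171,.0454,346.2 -> [0.0175, -0.0, -0.0475] [-0.0, -33.8, 0.1]
0.4489,0.0037,.0454,354.6 -> [0.0266, 0.0, -0.0575] [-0.0, -42.2, 0.1]
0.4496,-0.0100,.0454,363.1 -> [0.0371, 0.0, -0.0663] [-0.0, -50.7, 0.1]
0.4524,-0.0234,.0454,371.5 -> [0.0489, 0.0, -0.0732] [0.0, -59.1, 0.1]
0.4571,-0.0366,.0454,380.0 -> [0.0618, 0.0001, -0.0787] [0.0, -67.6, 0.1]
0.4636,-0.0490,.0454,388.4 -> [0.0754, 0.0001, -0.0822] [0.0, -76.0, 0.2]
0.4720,-0.0605,.0454,396.9 -> [0.0895, 0.0001, -0.0838] [0.0, -84.5, 0.2]
0.4819,-0.0707,.0454,405.3 -> [0.1037, 0.0001, -0.0834] [0.0, -92.9, 0.2]
```

Call:
{"api": "drive_tool", "payload": {
  "targets": [
    [[0.001, 0, -0.0118], [0, -8.4, 0]],
    [[0.0046, 0, -0.0245], [0, -16.9, 0]],
    [[0.01, 0, -0.0364], [0, -25.3, 0]],
    [[0.0175, 0, -0.0475], [0, -33.8, 0]],
    [[0.0266, 0, -0.0575], [0, -42.2, 0]],
    [[0.0371, 0, -0.0663], [0, -50.7, 0]],
    [[0.0489, 0, -0.0732], [0, -59.1, 0]],
    [[0.0618, 0, -0.0787], [0, -67.6, 0]],
    [[0.0754, 0, -0.0822], [0, -76, 0]],
    [[0.0895, 0, -0.0838], [0, -84.5, 0]],
    [[0.1037, 0, -0.0834], [0, -92.9, 0]],
    [[0.1037, 0, -0.0834], [0, -92.9, 0]]
  ]
}}

```text
time: 9.35
eef_pos: [0.4788, -0.0689, 0.0454]
eef_rot: [[0.7, -0.002, -0.715], [0.715, 0.001, 0.7], [-0.0, -1.0, 0.002]]
contact_force: [-7.2, 3.0, 19.6]
gripper_width: 0.153
```

```bash
python3 look.py large 0 b .547 -.005 225.3; python3 pan.py .0925 .0454 .580,-.005,225.3 .610,-.005,225.3 .617,-.005,225.3 .620,-.005,225.3
python3 - <<'E'
import cv2,numpy as np
a=cv2.imread('pics/top_b.png')[130:310,200:440]; b=cv2.imread('pics/scene_b.png')[160:340,220:460]
cv2.imwrite('pics/cb.png',np.hstack([cv2.resize(i,(400,300)) for i in(a,b)]))
E
```

```text
top org 0.73 [ 0.5523 -0.0032  0.    ]
scene tip 0.82 [ 0.4558 -0.1005  0.064 ]
scene org 0.62 [0.5428 0.0049 0.    ]
top body [ 0.6745 -0.1094] 0.0 1602
scene body [ 0.5411 -0.0002] 0.063 1642
t 9.75 tcp [ 0.4789 -0.0686  0.0455] phi 45.537822230896204 F [-7.3267  2.6764 17.0958] M [0.8283 1.4841 0.3174] w 0.148819164481711 q [ 31.  43. -44. 129.  61.  33.  75.]
0.5149,-0.0707,.0454,405.3 -> [0.0237, 0.0001, -0.0271] [-0.1, 0.2, -0.0]
0.5449,-0.0707,.0454,405.3 -> [0.0447, 0.0001, -0.0486] [-0.1, 0.2, -0.0]
0.5519,-0.0707,.0454,405.3 -> [0.0496, 0.0, -0.0535] [-0.1, 0.2, -0.0]
0.5549,-0.0707,.0454,405.3 -> [0.0518, 0.0, -0.0557] [-0.1, 0.2, -0.0]
```

View pics/cb.png

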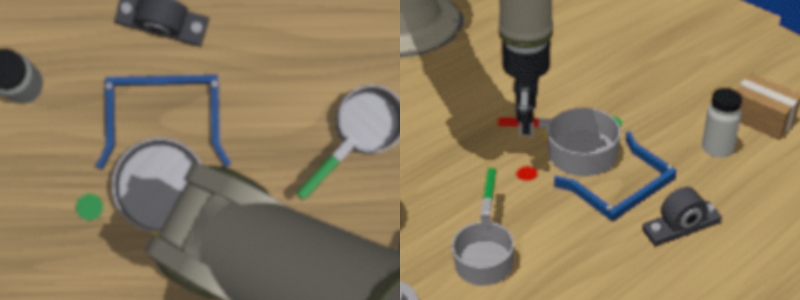

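Call:
{"api": "drive_tool", "payload": {
  "targets": [
    [[0.007, 0, -0.0072], [0, 0, 0]],
    [[0.0155, 0, -0.016], [0, 0, 0]],
    [[0.024, 0, -0.0245], [0, 0, 0]],
    [[0.0325, 0, -0.033], [0, 0, 0]],
    [[0.04, 0, -0.041], [0, 0, 0]],
    [[0.045, 0, -0.046], [0, 0, 0]],
    [[0.048, 0, -0.049], [0, 0, 0]],
    [[0.05, 0, -0.051], [0, 0, 0]],
    [[0.05, 0, -0.051], [0, 0, 0]]
  ]
}}

```text
time: 10.88
eef_pos: [0.5473, -0.0703, 0.0458]
eef_rot: [[0.701, -0.006, -0.713], [0.713, -0.004, 0.701], [-0.007, -1.0, 0.002]]
contact_force: [-18.3, -1.5, 30.1]
gripper_width: 0.155
```

```bash
python3 look.py large 0 c .617 -.005 225.3; python3 plan.py
```

```text
top org 0.9 [0.6149 0.0013 0.    ]
scene tip 0.6 [ 0.5048 -0.0924  0.064 ]
scene org 0.75 [ 0.6106 -0.0022  0.    ]
top body [0.615  0.0001] 0.75 1468
scene body [ 0.6107 -0.0026] 0.064 1774
t 11.275 tcp [ 0.5473 -0.0703  0.0458] phi 45.49178244293576 F [-18.0331  -0.9537  29.5953] M [-0.1502  3.6837  0.3515] w 0.15127734042158664 q [ 31.  46. -46. 120.  56.  39.  82.]
```

Call:
{"api": "drive_tool", "payload": {
  "targets": [
    [[0.0, -0.0006, 0.0], [0, 0, 0]],
    [[0.002, -0.0006, -0.002], [0, 0, 0]],
    [[0.004, -0.0006, -0.004], [0, 0, 0]],
    [[0.004, -0.0006, -0.004], [0, 0, 0]]
  ]
}}

```text
time: 11.78
eef_pos: [0.5542, -0.07, 0.046]
eef_rot: [[0.701, -0.005, -0.713], [0.713, -0.002, 0.701], [-0.005, -1.0, 0.002]]
contact_force: [-12.6, -0.5, 20.8]
gripper_width: 0.149
```

Call:
{"api": "drive_tool", "payload": {
  "targets": [
    [[0.002, 0, -0.002], [0, 0, 0]],
    [[0.003, 0, -0.003], [0, 0, 0]],
    [[0.003, 0, -0.003], [0, 0, 0]]
  ]
}}

```text
time: 12.15
eef_pos: [0.5549, -0.0703, 0.0459]
eef_rot: [[0.701, -0.01, -0.713], [0.713, -0.004, 0.701], [-0.01, -1.0, 0.004]]
contact_force: [-24.6, -1.1, 30.8]
gripper_width: 0.149
```

Call:
{"api": "drive_tool", "payload": {
  "targets": [
    [[-0.001, -0.0006, 0.001], [0, 0, 0]],
    [[-0.0015, -0.0008, 0.0015], [0, 0, 0]]
  ]
}}

```text
time: 12.4
eef_pos: [0.5551, -0.0701, 0.0461]
eef_rot: [[0.701, -0.007, -0.713], [0.713, -0.002, 0.701], [-0.007, -1.0, 0.003]]
contact_force: [-12.9, -0.0, 10.9]
gripper_width: 0.147
```

Call:
{"api": "drive_tool", "payload": {
  "targets": [
    [[0, 0, 0], [0, 0, 0]],
    [[0, 0, 0], [0, 0, 0]],
    [[0, 0, 0], [0, 0, 0]],
    [[0, -0.02, 0], [0, 0, 0]],
    [[0, -0.08, 0], [0, 0, 0]],
    [[0, -0.14, 0], [0, 0, 0]],
    [[0, -0.16, 0], [0, 0, 0]]
  ],
  "jaw": 45
}}

```text
time: 13.28
eef_pos: [0.5612, -0.0699, 0.2095]
eef_rot: [[0.703, 0.004, -0.711], [0.711, -0.0, 0.703], [0.003, -1.0, -0.003]]
contact_force: [0.1, -0.3, 0.0]
gripper_width: 0.448
```

```bash
python3 pan.py .084 .19 .4413,-.356,138.5; python3 plan.py .45,-.2,.2,360 ; python3 look.py large 0 d .617 -.005 225.3
```

```text
t 13.275 tcp [ 0.5612 -0.0699  0.2095] phi 45.35330969723448 F [ 0.0595 -0.2641  0.0004] M [ 0.0241  0.0179 -0.0204] w 0.4475778345241578 q [ 40.  36. -58. 112.  38.  54.  98.]
0.3784,-0.3003,.19,318.5 -> [-0.2925, 0.0187, -0.0318] [0.0, 86.9, 0.3]
t 13.275 tcp [ 0.5612 -0.0699  0.2095] phi 45.35330969723448 F [ 0.0595 -0.2641  0.0004] M [ 0.0241  0.0179 -0.0204] w 0.4475778345241578 q [ 40.  36. -58. 112.  38.  54.  98.]
.45,-.2,.2,360 -> [-0.1708, 0.009, -0.0123] [0.1, 45.4, 0.2]
top tip 0.35 [ 0.6011 -0.4059  0.064 ]
scene tip 0.68 [ 0.5122 -0.0976  0.064 ]
scene org 0.84 [0.6072 0.0048 0.    ]
top body [0.6215 0.0038] 3.131 623
scene body [ 0.6167 -0.004 ] 0.146 1794
```

Call:
{"api": "drive_tool", "payload": {
  "targets": [
    [[-0.2925, 0.019, -0.032], [0, 87, 0.2]],
    [[-0.2925, 0.019, -0.032], [0, 87, 0.2]],
    [[-0.2925, 0.019, -0.032], [0, 87, 0.2]],
    [[-0.2925, 0.019, -0.032], [0, 87, 0.2]],
    [[-0.2925, 0.019, -0.032], [0, 87, 0.2]],
    [[-0.2925, 0.019, -0.032], [0, 87, 0.2]],
    [[-0.2925, 0.019, -0.032], [0, 87, 0.2]],
    [[-0.2925, 0.019, -0.032], [0, 87, 0.2]],
    [[-0.2925, 0.019, -0.032], [0, 87, 0.2]],
    [[-0.2925, 0.019, -0.032], [0, 87, 0.2]]
  ]
}}

```text
time: 14.92
eef_pos: [0.3771, -0.3007, 0.1868]
eef_rot: [[0.75, -0.004, 0.661], [-0.661, 0.0, 0.75], [-0.003, -1.0, -0.002]]
contact_force: [0.0, 0.8, 0.4]
gripper_width: 0.448
```

```bash
python3 look.py large 0 e .617 -.005 225.3; python3 look.py medium 0 f .4413 -.356 138.5;  python3 pan.py .084 .1 .4413,-.356,138.5;python3 pan.py .084 .041 .4413,-.356,138.5
python3 - <<'E'
import cv2,numpy as np
a=cv2.imread('pics/top_f.png')[150:450,240:540]; b=cv2.imread('pics/scene_f.png')[150:375,130:430]
cv2.imwrite('pics/cf.png',np.hstack([cv2.resize(i,(400,400)) for i in(a,b)]))
E
```

```text
top tip 0.67 [ 0.5177 -0.101   0.064 ]
top org 0.74 [0.6265 0.0025 0.    ]
scene tip 0.95 [ 0.5244 -0.1022  0.064 ]
scene org 0.92 [ 0.6256 -0.0008  0.    ]
top body [ 0.5045 -0.1525] 0.0 243
scene body [ 0.6179 -0.0029] 0.132 1748
top tip 0.56 [ 0.3405 -0.2659  0.06  ]
top org 0.82 [ 0.4367 -0.3492  0.    ]
scene tip 0.98 [ 0.3301 -0.2572  0.06  ]
scene org 0.68 [ 0.4361 -0.36    0.    ]
top body [ 0.4416 -0.3554] 0.12 2103
scene body [ 0.4407 -0.3564] 0.129 1597
t 15.725 tcp [ 0.3771 -0.301   0.1872] phi 318.3657841217421 F [-0.3611  0.2285 -1.1732] M [ 0.0331 -0.0286  0.0121] w 0.44982916524137634 q [ 59.  25. -36. 124.  24.  38.  54.]
0.3784,-0.3003,.1,318.5 -> [0.0007, 0.0872, 0.0015] [0.1, -0.1, -0.1]
t 15.725 tcp [ 0.3771 -0.301   0.1872] phi 318.3657841217421 F [-0.3611  0.2285 -1.1732] M [ 0.0331 -0.0286  0.0121] w 0.44982916524137634 q [ 59.  25. -36. 124.  24.  38.  54.]
0.3784,-0.3003,.041,318.5 -> [0.0009, 0.1462, 0.0017] [0.1, -0.1, -0.1]
```

View pics/cf.png

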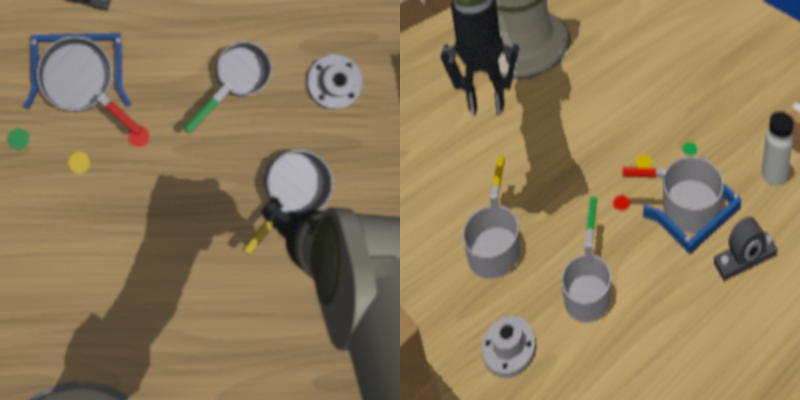

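The large pan is home: crop shows it against the end wall at (75,72), red handle end on the red dot at (138,135). The open jaws are over the yellow handle. Descending to grip.

Call:
{"api": "drive_tool", "payload": {
  "targets": [
    [[0.001, 0.06, 0.0015], [0, 0, 0]],
    [[0.001, 0.12, 0.0015], [0, 0, 0]],
    [[0.001, 0.14, 0.0015], [0, 0, 0]],
    [[0.001, 0.146, 0.0015], [0, 0, 0]],
    [[0.001, 0.146, 0.0015], [0, 0, 0]]
  ]
}}

```text
time: 16.35
eef_pos: [0.3787, -0.3005, 0.0415]
eef_rot: [[0.748, -0.003, 0.664], [-0.664, -0.0, 0.748], [-0.002, -1.0, -0.002]]
contact_force: [-0.1, 0.2, -0.9]
gripper_width: 0.451
```

Call:
{"api": "drive_tool", "payload": {
  "targets": [
    [[0, 0, 0], [0, 0, 0]],
    [[0, 0, 0], [0, 0, 0]],
    [[0, 0, 0], [0, 0, 0]],
    [[0, 0, 0], [0, 0, 0]],
    [[0, -0.005, 0], [0, 0, 0]],
    [[0, -0.02, 0], [0, 0, 0]],
    [[0, -0.05, 0], [0, 0, 0]],
    [[0, -0.09, 0], [0, 0, 0]],
    [[0, -0.1, 0], [0, 0, 0]]
  ],
  "jaw": 0
}}

```text
time: 17.48
eef_pos: [0.379, -0.301, 0.1433]
eef_rot: [[0.747, -0.001, 0.665], [-0.665, -0.002, 0.747], [0.001, -1.0, -0.002]]
contact_force: [0.8, -0.7, -2.3]
gripper_width: 0.15
```

```bash
python3 plan.py
python3 - <<'E'
from h import *
a=snap('top','top_g.png'); b=snap('scene','scene_g.png')
b=cv2.resize(b[200:350,120:320][:,:,::-1],(800,600),interpolation=cv2.INTER_CUBIC); cv2.imwrite('pics/cg.png',b)
# large pan, unobstructed? full silhouette
M={}
snap('top');snap('scene')
for c in('top','scene'):
    t=cams.trace(c,'large'); print(c,[ (round(q['score'],2),q['xy'],q['mask'].sum()) for q in t[:3]])
    for q in t:
        if np.hypot(*(np.array(q['xy'])-proj(c,[[.605,-.02,.03]])[0]))<15: M[c]=q['mask'].astype(float);break
for mm in[M]+[{k:v} for k,v in M.items()]:
    x,f=fit('large',mm,(.618,-.004,np.radians(225.5))); print(list(mm),x[:2],np.degrees(x[2]),f)
E
```

```text
t 17.475 tcp [ 0.379  -0.301   0.1433] phi 318.3123096901166 F [ 0.8116 -0.6563 -2.296 ] M [0.1359 0.1211 0.0354] w 0.14987727824463506 q [ 56.  29. -33. 126.  30.  33.  48.]
top [(0.65, [295.6, 204.6], np.int64(2750))]
scene [(0.67, [346.5, 253.7], np.int64(1773))]
['top', 'scene'] [ 0.6198 -0.0034] 226.4311373143963 0.1387133155469206
['top'] [ 0.6214 -0.0026] 226.16796134166253 0.038181818593632094
['scene'] [ 0.6175 -0.003 ] 228.58927973674813 0.075202106257078
```

View pics/cg.png

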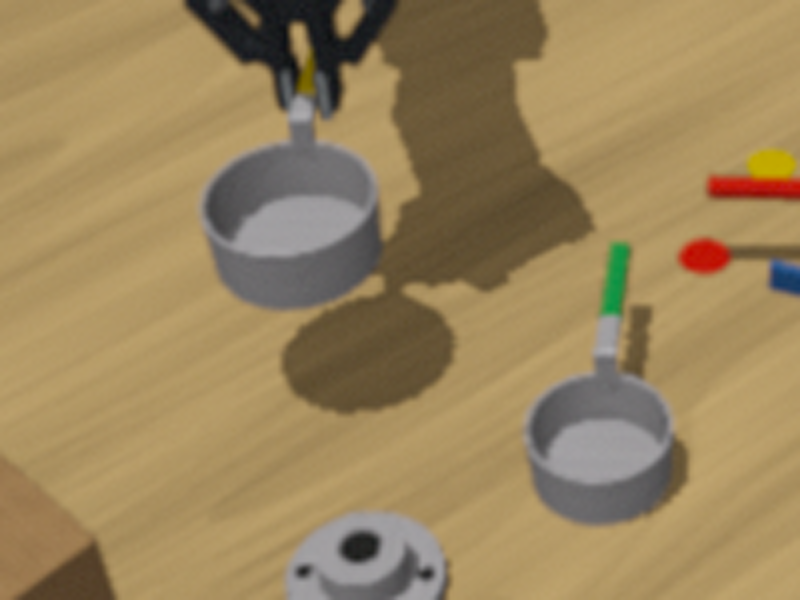

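The yellow pan hangs level in the grip. In the crop its body is centred near (290,220), with its shadow clear of the bench.

```bash
python3 pan.py .0835 .143 .6195,-.0037,180.5
```

```text
t 17.775 tcp [ 0.3781 -0.3002  0.1401] phi 318.36783279656856 F [ 0.5345 -0.0852 -2.6207] M [0.1176 0.1084 0.0499] w 0.148389205828781 q [ 56.  29. -33. 126.  30.  33.  48.]
0.5360,-0.0044,.143,360.5 -> [-0.0785, -0.0034, 0.326] [0.0, -42.1, -0.3]
```

Call:
{"api": "drive_tool", "payload": {
  "targets": [
    [[-0.003, -0.001, 0.013], [0, -2, 0]],
    [[-0.009, -0.002, 0.039], [0, -5, 0]],
    [[-0.018, -0.003, 0.075], [0, -10, 0]],
    [[-0.028, -0.003, 0.115], [0, -15, 0]],
    [[-0.038, -0.003, 0.157], [0, -20.5, 0]],
    [[-0.048, -0.003, 0.2], [0, -26, 0]],
    [[-0.058, -0.003, 0.24], [0, -31, 0]],
    [[-0.067, -0.003, 0.278], [0, -36, 0]],
    [[-0.074, -0.003, 0.308], [0, -40, -0.1]],
    [[-0.0785, -0.003, 0.326], [0, -42.1, -0.2]],
    [[-0.0785, -0.003, 0.326], [0, -42.1, -0.2]],
    [[-0.0785, -0.003, 0.326], [0, -42.1, -0.2]]
  ]
}}

```text
time: 19.27
eef_pos: [0.5358, -0.0058, 0.1432]
eef_rot: [[1.0, -0.001, -0.007], [0.007, -0.002, 1.0], [-0.001, -1.0, -0.002]]
contact_force: [-0.4, 0.6, -2.5]
gripper_width: 0.152
```

```bash
python3 plan.py; python3 look.py medium .102 h .6195 -.0037 180.5
python3 - <<'E'
from h import *
a=cv2.imread('pics/top_h.png'); b=cv2.imread('pics/scene_h.png')
cv2.imwrite('pics/ch.png',np.hstack([cv2.resize(a[120:300,220:400],(400,400)),cv2.resize(b[160:310,270:420],(400,400))]))
E
```

```text
t 19.275 tcp [ 0.5358 -0.0058  0.1432] phi 0.38251685266129903 F [-0.3555  0.6478 -2.5372] M [ 0.0094  0.2046 -0.0036] w 0.15237373697241105 q [ 24.  34. -43. 119.  37.  41.  47.]
top tip 0.27 [0.5098 0.0767 0.162 ]
top org 0.91 [ 0.6177 -0.0044  0.102 ]
scene org 0.8 [ 0.6132 -0.0118  0.102 ]
top body [ 0.7207 -0.1737] 1.0 476
scene body [ 0.618  -0.0063] 0.098 1391
```

View pics/ch.png

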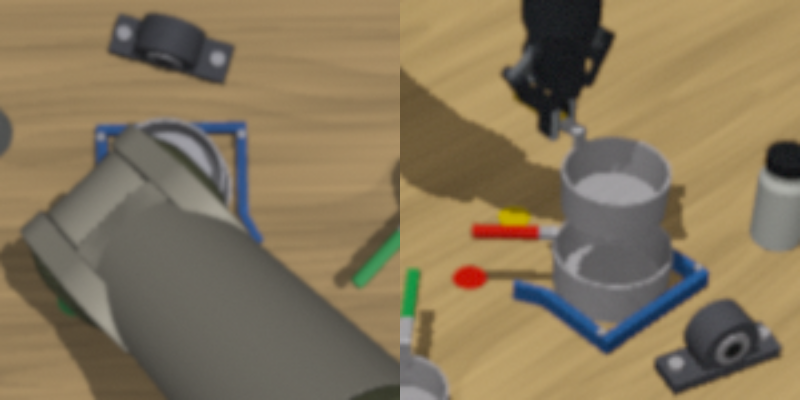

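Call:
{"api": "drive_tool", "payload": {
  "targets": [
    [[0, 0.01, 0.0018], [0, 0, 0]],
    [[0, 0.026, 0.0018], [0, 0, 0]],
    [[0, 0.038, 0.0018], [0, 0, 0]],
    [[0, 0.044, 0.0018], [0, 0, 0]],
    [[0, 0.049, 0.0018], [0, 0, 0]],
    [[0, 0.054, 0.0018], [0, 0, 0]],
    [[0, 0.059, 0.0018], [0, 0, 0]],
    [[0, 0.064, 0.0018], [0, 0, 0]]
  ]
}}

```text
time: 20.68
eef_pos: [0.5367, -0.003, 0.0794]
eef_rot: [[1.0, 0.0, -0.008], [0.008, -0.001, 1.0], [0.0, -1.0, -0.001]]
contact_force: [0.1, -0.1, -2.9]
gripper_width: 0.149
```

```bash
python3 look.py medium .037 i .6195 -.0037 180.5;python3 plan.py
```

```text
top org 0.8 [ 0.6146 -0.0026  0.037 ]
scene org 0.92 [ 0.6168 -0.0212  0.037 ]
top body [ 0.472  -0.1162] 0.0 1364
scene body [ 0.6158 -0.0021] 0.104 1315
t 21.075 tcp [ 0.5367 -0.003   0.0798] phi 0.4582274428648423 F [ 0.1897 -0.0161 -2.611 ] M [ 0.0413  0.2331 -0.0553] w 0.1497714218597628 q [ 20.  39. -37. 122.  44.  34.  40.]
```

Call:
{"api": "drive_tool", "payload": {
  "targets": [
    [[0, 0.008, 0], [0, 0, 0]],
    [[0, 0.016, 0], [0, 0, 0]],
    [[0, 0.022, 0], [0, 0, 0]],
    [[0, 0.026, 0], [0, 0, 0]],
    [[0, 0.029, 0], [0, 0, 0]],
    [[0, 0.031, 0], [0, 0, 0]],
    [[0, 0.0325, 0], [0, 0, 0]],
    [[0, 0.0325, 0], [0, 0, 0]]
  ]
}}

```text
time: 22.08
eef_pos: [0.5367, -0.003, 0.0472]
eef_rot: [[1.0, 0.0, -0.008], [0.008, -0.001, 1.0], [0.0, -1.0, -0.001]]
contact_force: [-0.5, -1.1, -1.4]
gripper_width: 0.154
```

Call:
{"api": "drive_tool", "payload": {
  "targets": [
    [[0, 0.0006, 0], [0, 0, 0]],
    [[0, 0.0012, 0], [0, 0, 0]],
    [[0, 0.0016, 0], [0, 0, 0]]
  ]
}}

```text
time: 22.45
eef_pos: [0.5363, -0.003, 0.0462]
eef_rot: [[1.0, 0.0, -0.008], [0.008, -0.002, 1.0], [0.0, -1.0, -0.002]]
contact_force: [-5.2, -0.8, 13.4]
gripper_width: 0.146
```

Call:
{"api": "drive_tool", "payload": {
  "targets": [
    [[0, -0.0003, 0], [0, 0, 0]],
    [[0, -0.0003, 0], [0, 0, 0]],
    [[0, -0.0003, 0], [0, 0, 0]],
    [[0, -0.02, 0], [0, 0, 0]],
    [[0, -0.07, 0], [0, 0, 0]],
    [[0, -0.13, 0], [0, 0, 0]],
    [[0, -0.15, 0], [0, 0, 0]]
  ],
  "jaw": 45
}}

```text
time: 23.32
eef_pos: [0.5377, -0.0024, 0.1987]
eef_rot: [[1.0, 0.004, -0.008], [0.008, -0.001, 1.0], [0.004, -1.0, -0.001]]
contact_force: [0.3, -0.2, -0.9]
gripper_width: 0.448
```

```bash
python3 pan.py .084 .16 .6245,-.2745,135.5
```

```text
t 23.325 tcp [ 0.5377 -0.0024  0.1987] phi 0.459643410961187 F [ 0.3377 -0.2434 -0.9432] M [-0.0071 -0.0188 -0.0252] w 0.44846579961902217 q [ 27.  31. -48. 116.  32.  46.  52.]
0.5646,-0.2156,.16,315.5 -> [0.025, 0.039, -0.2134] [-0.0, 45.0, 0.2]
```

Call:
{"api": "drive_tool", "payload": {
  "targets": [
    [[0.025, 0.0385, -0.2134], [0, 45, 0.2]],
    [[0.025, 0.0385, -0.2134], [0, 45, 0.2]],
    [[0.025, 0.0385, -0.2134], [0, 45, 0.2]],
    [[0.025, 0.0385, -0.2134], [0, 45, 0.2]],
    [[0.025, 0.0385, -0.2134], [0, 45, 0.2]],
    [[0.025, 0.0385, -0.2134], [0, 45, 0.2]]
  ]
}}

```text
time: 24.08
eef_pos: [0.5634, -0.2148, 0.1574]
eef_rot: [[0.715, -0.003, 0.699], [-0.699, 0.001, 0.715], [-0.003, -1.0, -0.002]]
contact_force: [1.0, -0.7, -0.1]
gripper_width: 0.45
```

```bash
python3 look.py small 0 j .6245 -.2745 135.5
python3 - <<'E'
from h import *
for n,z in(('medium',.004),('large',0)):
    M={}
    for c in('top','scene'):
        t=cams.trace(c,n); print(n,c,[(round(q['score'],2),q['xy'],q['mask'].sum()) for q in t[:2]])
        for q in cams.tip_of(c,n+'_tip')[:1]: print('tip',ray(c,q['xy'],.064))
        if t: M[c]=t[0]['mask'].astype(float)
    for mm in[{k:v} for k,v in M.items()]:
        x,f=fit(n,mm,(.6195,-.004,np.radians(180.5 if n=='medium' else 226)),z); print(list(mm),x[:2],np.degrees(x[2]),f)
a=cv2.imread('pics/top_j.png'); b=cv2.imread('pics/scene_j.png')
cv2.imwrite('pics/cj.png',np.hstack([cv2.resize(a[120:320,240:440],(400,400)),cv2.resize(b[160:360,220:420],(400,400))]))
E
python3 pan.py .084 .037 .6245,-.2745,135.5
```

```text
top tip 0.52 [ 0.5261 -0.1806  0.056 ]
scene tip 0.81 [ 0.5212 -0.175   0.056 ]
scene org 0.9 [ 0.6309 -0.2739  0.    ]
top body [ 0.552  -0.1445] 0.273 143
scene body [ 0.6233 -0.276 ] 0.14 1413
medium top [(0.73, [320.2, 206.1], np.int64(810))]
tip [ 0.4867 -0.0057  0.064 ]
medium scene [(0.88, [343.7, 253.1], np.int64(1079)), (0.17, [344.2, 268.6], np.int64(641))]
tip [0.4703 0.0022 0.064 ]
['top'] [ 0.6416 -0.014 ] 183.91409698194727 2.9246913602874605
['scene'] [0.6122 0.0032] 183.76733306843371 0.386057049643673
large top [(0.98, [318.3, 209.2], np.int64(769))]
tip [ 0.5219 -0.0998  0.064 ]
large scene [(0.7, [344.5, 265.0], np.int64(848)), (0.35, [346.8, 249.8], np.int64(1056))]
tip [ 0.5248 -0.1053  0.064 ]
['top'] [ 0.6225 -0.0026] 225.49309723796327 2.7045224696320274
['scene'] [ 0.6191 -0.0033] 226.03038564554302 1.24829664750833
t 24.875 tcp [ 0.5633 -0.2161  0.1573] phi 315.45402032629426 F [-0.7671 -0.4913 -0.1936] M [0.0368 0.0251 0.0013] w 0.45001241493661853 q [ 37.  35. -33. 110.  27.  43.  35.]
0.5646,-0.2156,.037,315.5 -> [0.0008, 0.1203, 0.0016] [0.1, -0.0, -0.1]
```

View pics/cj.png

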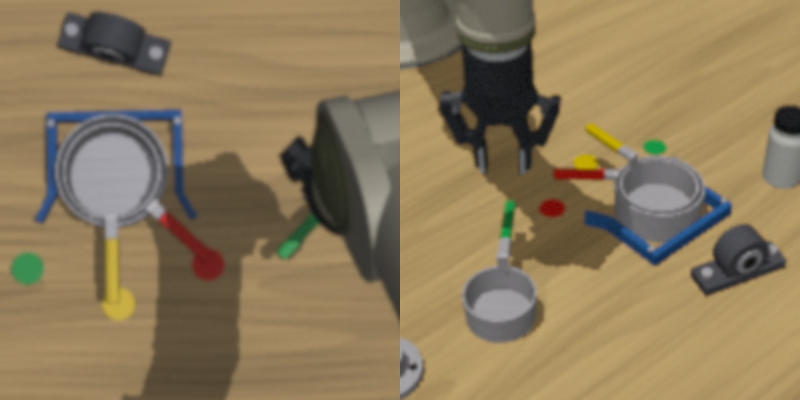

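The yellow pan is nested flat, its handle end at (112,300) over the yellow dot allowing for parallax; the red handle is still on its dot. Now the green pan.

Call:
{"api": "drive_tool", "payload": {
  "targets": [
    [[0.001, 0.05, 0.0016], [0, 0, 0]],
    [[0.001, 0.1, 0.0016], [0, 0, 0]],
    [[0.001, 0.116, 0.0016], [0, 0, 0]],
    [[0.001, 0.1203, 0.0016], [0, 0, 0]],
    [[0.001, 0.1203, 0.0016], [0, 0, 0]]
  ]
}}

```text
time: 25.5
eef_pos: [0.5656, -0.2157, 0.0381]
eef_rot: [[0.713, -0.002, 0.701], [-0.701, -0.0, 0.713], [-0.001, -1.0, -0.002]]
contact_force: [0.0, -0.2, 0.1]
gripper_width: 0.452
```

Call:
{"api": "drive_tool", "payload": {
  "targets": [
    [[0, 0, 0], [0, 0, 0]],
    [[0, 0, 0], [0, 0, 0]],
    [[0, 0, 0], [0, 0, 0]],
    [[0, 0, 0], [0, 0, 0]],
    [[0, -0.005, 0], [0, 0, 0]],
    [[0, -0.02, 0], [0, 0, 0]],
    [[0, -0.06, 0], [0, 0, 0]],
    [[0, -0.1, 0], [0, 0, 0]],
    [[0, -0.11, 0], [0, 0, 0]],
    [[0, -0.11, 0], [0, 0, 0]]
  ],
  "jaw": 0
}}

```text
time: 26.75
eef_pos: [0.565, -0.2159, 0.1474]
eef_rot: [[0.712, -0.002, 0.702], [-0.702, -0.001, 0.712], [-0.001, -1.0, -0.002]]
contact_force: [0.0, -0.2, -3.2]
gripper_width: 0.148
```

```bash
python3 look.py small .11 k .6245 -.2745 135.5; python3 pan.py .0845 .147 .6195,-.0035,135.2
```

```text
top tip 0.47 [ 0.5237 -0.1775  0.166 ]
scene tip 0.84 [ 0.5276 -0.1763  0.166 ]
scene org 0.6 [ 0.6305 -0.2776  0.11  ]
top body [ 0.507  -0.1601] 0.0 164
scene body [ 0.6251 -0.2766] 0.143 1560
t 27.15 tcp [ 0.5649 -0.2154  0.1462] phi 315.4747663853586 F [-0.3503 -0.2002 -2.9876] M [0.1625 0.1123 0.0239] w 0.15172714010107788 q [ 37.  35. -32. 111.  28.  42.  34.]
0.5595,0.0560,.147,315.2 -> [-0.1942, -0.0006, 0.1897] [0.2, 0.3, -0.2]
```

Call:
{"api": "drive_tool", "payload": {
  "targets": [
    [[-0.008, -0.001, 0.008], [0, 0, 0]],
    [[-0.025, -0.001, 0.024], [0, 0, 0]],
    [[-0.05, -0.001, 0.049], [0, 0, 0]],
    [[-0.078, -0.001, 0.076], [0, 0, 0]],
    [[-0.107, -0.001, 0.105], [0, 0, 0]],
    [[-0.135, -0.001, 0.133], [0, 0.3, 0]],
    [[-0.16, -0.001, 0.157], [0, 0.3, 0]],
    [[-0.18, -0.001, 0.176], [0, 0.3, 0]],
    [[-0.191, -0.001, 0.187], [0, 0.3, 0]],
    [[-0.1945, -0.001, 0.19], [0, 0.3, 0]],
    [[-0.1945, -0.001, 0.19], [0, 0.3, 0]]
  ]
}}

```text
time: 28.52
eef_pos: [0.5597, 0.0556, 0.1479]
eef_rot: [[0.709, -0.003, 0.705], [-0.705, -0.001, 0.709], [-0.002, -1.0, -0.003]]
contact_force: [0.7, -0.1, -3.1]
gripper_width: 0.15
```

```bash
python3 look.py small .109 l .6195 -.0030 135.2; python3 pan.py .0845 .147 .6195,-.003,135.2;  python3 - <<'E'
from h import *
a=cv2.imread('pics/top_l.png'); b=cv2.imread('pics/scene_l.png')
cv2.imwrite('pics/cl.png',np.hstack([cv2.resize(a[120:300,220:400],(400,400)),cv2.resize(b[160:310,270:420],(400,400))]))
E
```

```text
top org 0.78 [ 0.6211 -0.0049  0.109 ]
scene tip 0.9 [0.5172 0.096  0.165 ]
scene org 0.68 [ 0.6197 -0.0001  0.109 ]
top body [ 0.6199 -0.0037] 0.144 1490
scene body [ 0.6173 -0.0042] 0.125 1072
t 28.925 tcp [0.5598 0.0557 0.148 ] phi 315.12019923626826 F [ 0.2324  0.4308 -2.6882] M [ 0.2043  0.0975 -0.0154] w 0.14733407340830398 q [ 10.  33. -31. 116.  27.  39.   7.]
0.5595,0.0565,.147,315.2 -> [-0.0008, 0.001, 0.0003] [0.1, -0.1, -0.1]
```

View pics/cl.png

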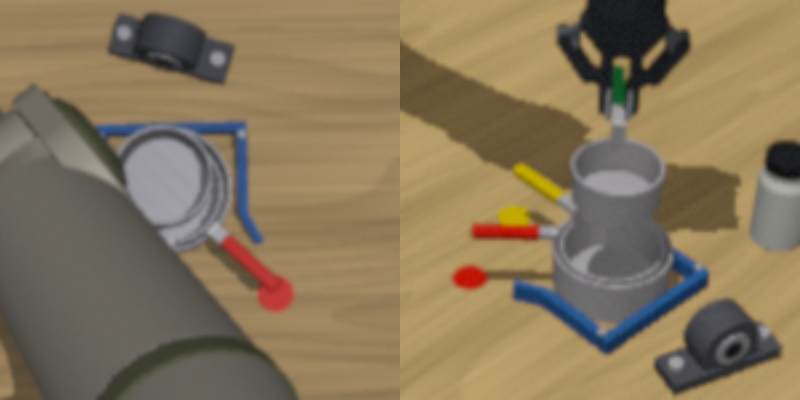

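Call:
{"api": "drive_tool", "payload": {
  "targets": [
    [[0, 0.015, 0.001], [0, 0, 0]],
    [[0, 0.035, 0.001], [0, 0, 0]],
    [[0, 0.047, 0.001], [0, 0, 0]],
    [[0, 0.053, 0.001], [0, 0, 0]],
    [[0, 0.058, 0.001], [0, 0, 0]],
    [[0, 0.063, 0.001], [0, 0, 0]],
    [[0, 0.068, 0.001], [0, 0, 0]],
    [[0, 0.072, 0.001], [0, 0, 0]]
  ]
}}

```text
time: 29.92
eef_pos: [0.5603, 0.0569, 0.0759]
eef_rot: [[0.709, -0.003, 0.705], [-0.705, -0.0, 0.709], [-0.002, -1.0, -0.002]]
contact_force: [0.1, 0.0, -3.0]
gripper_width: 0.148
```

```bash
python3 look.py small .038 m .6195 -.0030 135.2;python3 plan.py
```

```text
top org 0.6 [ 0.6209 -0.0034  0.038 ]
scene tip 0.7 [0.5162 0.0995 0.094 ]
scene body [0.6155 0.001 ] 0.189 973
t 30.325 tcp [0.5603 0.0569 0.0762] phi 315.1608169873255 F [ 0.0295  0.6793 -2.9084] M [ 0.1814  0.0957 -0.0114] w 0.15080571838138226 q [  6.  38. -26. 119.  32.  30.   1.]
```

No contact on entering. Lowering to the floor slowly.

Call:
{"api": "drive_tool", "payload": {
  "targets": [
    [[0, 0.008, 0], [0, 0, 0]],
    [[0, 0.015, 0], [0, 0, 0]],
    [[0, 0.021, 0], [0, 0, 0]],
    [[0, 0.025, 0], [0, 0, 0]],
    [[0, 0.0275, 0], [0, 0, 0]],
    [[0, 0.0285, 0], [0, 0, 0]],
    [[0, 0.0285, 0], [0, 0, 0]]
  ]
}}

```text
time: 31.2
eef_pos: [0.5602, 0.057, 0.0476]
eef_rot: [[0.709, -0.003, 0.705], [-0.705, -0.0, 0.709], [-0.002, -1.0, -0.002]]
contact_force: [-0.0, 0.5, -1.6]
gripper_width: 0.149
```

Call:
{"api": "drive_tool", "payload": {
  "targets": [
    [[0, 0.0006, 0], [0, 0, 0]],
    [[0, 0.0012, 0], [0, 0, 0]],
    [[0, 0.0016, 0], [0, 0, 0]]
  ]
}}

```text
time: 31.58
eef_pos: [0.5601, 0.0572, 0.0463]
eef_rot: [[0.709, -0.003, 0.705], [-0.705, 0.0, 0.709], [-0.002, -1.0, -0.002]]
contact_force: [-2.5, 0.9, 8.4]
gripper_width: 0.152
```

Call:
{"api": "drive_tool", "payload": {
  "targets": [
    [[0, 0, 0], [0, 0, 0]],
    [[0, 0, 0], [0, 0, 0]],
    [[0, 0, 0], [0, 0, 0]],
    [[0, -0.02, 0], [0, 0, 0]],
    [[0, -0.07, 0], [0, 0, 0]],
    [[0, -0.13, 0], [0, 0, 0]],
    [[0, -0.19, 0], [0, 0, 0]],
    [[-0.1, -0.19, 0.04], [0, 0, 0]],
    [[-0.2, -0.19, 0.06], [0, 0, 0]],
    [[-0.25, -0.19, 0.06], [0, 0, 0]],
    [[-0.25, -0.19, 0.06], [0, 0, 0]],
    [[-0.25, -0.19, 0.06], [0, 0, 0]]
  ],
  "jaw": 45
}}

```text
time: 33.08
eef_pos: [0.423, 0.2795, 0.2369]
eef_rot: [[0.714, -0.003, 0.7], [-0.7, 0.002, 0.714], [-0.003, -1.0, -0.001]]
contact_force: [0.2, -0.6, -1.6]
gripper_width: 0.446
```

Run:
```python
from h import *
for c in('top','scene'):
    snap(c,c+'_z.png')
    for n in('large','medium','small'):
        for q in cams.tip_of(c,n+'_tip')[:1]: print(c,n,round(q['score'],2),ray(c,q['xy'],.064))
    for n in('jar','carton','bearing','flange'):
        for q in cams.tip_of(c,n)[:1]: print(c,n,round(q['score'],2),ray(c,q['xy'],0))
a=cv2.imread('pics/top_z.png'); b=cv2.imread('pics/scene_z.png')
cv2.imwrite('pics/cz.png',np.hstack([cv2.resize(a[120:320,200:400],(400,400),interpolation=cv2.INTER_CUBIC),cv2.resize(b[180:330,270:420],(400,400),interpolation=cv2.INTER_CUBIC)]))
s=sensors.observe(); print(s['time'],s['contact_force'])
```

```text
top large 0.77 [ 0.5202 -0.1014  0.064 ]
top medium 0.91 [ 0.4893 -0.0019  0.064 ]
top small 0.83 [0.5206 0.0952 0.064 ]
top jar 0.72 [0.6979 0.306  0.    ]
top carton 0.64 [0.6874 0.3082 0.    ]
top bearing 0.84 [0.7673 0.0004 0.    ]
top flange 0.59 [ 0.6079 -0.4295  0.    ]
scene large 0.63 [ 0.5232 -0.1023  0.064 ]
scene medium 0.65 [0.4663 0.0012 0.064 ]
scene small 0.79 [0.5241 0.0982 0.064 ]
scene jar 0.86 [0.6846 0.187  0.    ]
scene bearing 0.84 [ 0.7614 -0.0152  0.    ]
33.875 [-1.0881  0.1503  1.0652]
```

View pics/cz.png

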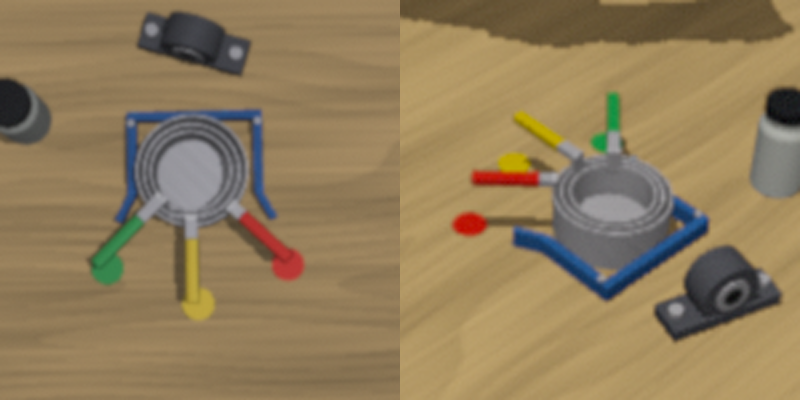

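```bash
python3 -c "
from bench import bot; print(bot.sign_off())"
```

```text
the job is handed in; nothing more can be done
None
```

The job is done and handed in at about 34 s of the 72 s allowed. I slid the large pan into the stall by its handle and turned it so the handle end is over the red dot. I pushed until the end wall stopped it: the last 4 mm commanded moved it only 0.7 mm while the force rose. I then set the yellow pan in it and the green pan in the yellow one, lowering each slowly until it touched at the expected height and only then letting go.

**Final pictures:** the three pans are nested concentric and flat, and the gripper is clear of them.

| Handle | Measured distance of its end from its dot |
|---|---|
| Red | about 2–3 mm |
| Green | about 4 mm |
| Yellow | about 5 mm |

The dots have an 18 mm radius.

**Forces:** the highest contact force I read at the end of any move was about 40 N in total, while seating the large pan (25 N sideways, 31 N upward). This was read at the wrist only.

**Checks that disagreed:**
- The two cameras put the yellow handle end about 23 mm apart along x, with their average near the dot. I relied on the picture for this one.
- In the last look the top camera's detector placed the jar at the carton's position. The scene camera and the picture show the jar where it was.
- The two cameras put the bearing block about 17 mm apart, one within 9 mm of its first measured place, the other within 10 mm; nothing went near it.
- The carton and flange were found in the top view only, within 5 mm of where they started.

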